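# Cover the camera lens with the cover kept behind the bottles

## Robot

A 6-joint arm with a two-finger parallel gripper is mounted at the origin on the work surface. World frame = base frame: x ahead of the robot, y to its left, z up, the work surface at z = 0. Lengths are in m, angles in rad, forces in N, time in s.
With the tool pointing down it reaches from about 0.4 to 0.825 m from the base axis. Payload 7 kg.
Tool frame: the origin (TCP) lies at the very end of the fingers, on their centre line; the grasp point (between the pads) lies 19 mm behind it; z points along the fingers, y is the line along which they close (so a half turn about z gives the same grasp; the last joint's range is limited). The gripper opens to 88 mm and grips with 3 to 60 N. Pads are 19 mm wide; open, the fingers measure 130 mm over their backs; the gripper's body (78 mm by 193 mm) begins 47 mm behind the grasp point.
Start: joints at [1.523, 0.359, 0.012, 0, -1.224, -0.288], TCP at [0.222, 0.637, 0.227] pointing down, gripper open.
Joint ranges: [-3.07, 3.07], [-1.43, 2.12], [-1.02, 1.25], [-3.03, 1.67], [-3.05, -0], [-3.03, 3.03]. Speed limits (rad/s): [2.39, 2.39, 3.01, 3.14, 3.14, 3.14].

## Interface

Orientations are given as [roll, pitch, yaw] about the fixed x, y, z axes, in that order (R = Rz(yaw) Ry(pitch) Rx(roll)).
In Python, from station import arm, grab_frame gives the robot as it stands.
- The arm moves only by the tool jog_arm, never from a script. Its argument "deltas" is a list that holds one entry, the list of rows, each a list of 4 numbers: the shift along the tool's x, y, z in units of 60 mm (1.0 is 60 mm), then the turn about the tool's z in units of 5 degrees (1.0 is 5 degrees). A call has 1 to 8 rows; each row is the pose to reach, as a shift and turn from the pose commanded when the call began, along the tool's axes at that moment; what a row does not reach only later rows make up. A row lasts 1/8 s, in which the tool goes at most 62.5 mm and 10.7 degrees, less where a joint would pass 70% of its speed; a pose out of reach is approached as far as the arm can. A call with a gripper value outside its range is refused whole. "grip" is the finger opening in mm, from 0 to 87.6, set as the call begins (left out, the last holds). The fingers move at their own pace and stop on an object; "squeeze" is the grip in N (left out, the last holds). Time passes only in rows, so rows that repeat a pose let the fingers close. It gives the time, the measured TCP pose, the force, the opening and the grip force at its end, in the units of the state.
- arm.get_state(): the state, without advancing time (a new reading comes with each control period).
- grab_frame(name): name is "side" or "top" or "wrist"; returns a dict with "img" (480x640x3 uint8, red, green, blue), "vfov" (degrees; the focal length in pixels is half the picture's height over the tangent of half this angle, whatever the lens; pixels are square), "cx", "cy" (the principal point, pixels), "xyz" and "rotation" of the camera in the world. Camera axes: x right, y down, z forward; pixel columns grow to the right and rows downward; lengths in m; the calibration is good to about 2 mm. A picture is of the moment at which its call begins. There is no depth.
- arm.job_done(): hands the job in; it is judged then, once.
The state is a dict: "t": time; "q": joint angles; "qd": joint speeds; "joint_efforts": joint torques, N m; "eef_pos": TCP position; "ee_rot": TCP orientation; "force": force on the tool from outside, world axes, zero at the start; "moment": the same for the moment, N m; "width": finger opening in m; "gripper_force": force on a finger pad.
Only numpy, scipy, OpenCV 4.12 (cv2) and the standard library are available. Lean on these libraries where they do the work, as an engineer would, in place of code of your own. Each camera call takes 0.05 s, during which the arm holds its last target. There are 200 camera calls.

## Task

The camera unit's lens is bare, and its red cover stands in the steel tray behind three bottles. Stand all three bottles aside on the red mat, fetch the cover and set it down over the lens, and only then stand each bottle back on the pad in the tray that it came from. Keep bottles and cover upright, set them down without dropping them, and leave the meter and the connector savers where they are.

Things in the scene. Friction and masses are not known exactly. Their poses are not given: they have to be found in the camera images.
- tray: fixed steel tray, 150 mm (x) by 220 mm (y), floor 3 mm above the bench, rim 18 mm high. Origin: centre of the underside; x points from front row to back row, away from the robot. Three dark rubber pads, 62 mm across, flush with the floor, in the front row at x -35 mm, y -64, 0, 64 mm, a bottle on each. The cover stands in the back row, a connector saver at either end.
- bottle_blue: Dark blue bottle with a white cap: body 52 mm across, 120 mm high; plain round cap 32 mm across from 130 to 160 mm above the underside; 160 mm high in all, 0.18 to 0.4 kg; lift it by the cap. Origin: centre of the underside, z up. Starts on any one of the tray's pads: that pad is its place.
- bottle_amber: Amber brown bottle with a black cap: body 52 mm across, 120 mm high; plain round cap 32 mm across from 130 to 160 mm above the underside; 160 mm high in all, 0.18 to 0.4 kg; lift it by the cap. Origin: centre of the underside, z up. Starts on any one of the tray's pads: that pad is its place.
- bottle_white: White bottle with a green cap: body 52 mm across, 120 mm high; plain round cap 32 mm across from 130 to 160 mm above the underside; 160 mm high in all, 0.18 to 0.4 kg; lift it by the cap. Origin: centre of the underside, z up. Starts on any one of the tray's pads: that pad is its place.
- cover: red lens cover, a cup standing mouth down: 58 mm outside, 52 mm inside, 30 mm high, inside 26 mm deep, with a round red knob on top, 20 mm across, from 30 to 54 mm above the rim; about 0.09 kg. Origin: centre of the rim (underside), z up.
- camera: fixed black camera unit, gold sides, base plate 136 mm square, box 104 mm square, left or right of the tray. Origin: centre of the underside, on the lens axis, z up. On top a bright flange 76 mm across, face 117 mm above the origin; on it the black lens barrel, 36 mm across, to 135 mm. The cover goes over the barrel, rim on the flange.
- mat: fixed red mat, black edge, 340 mm (x, away from the robot) by 180 mm (y), 3 mm thick, on the other side of the tray from the camera. Origin: centre of the underside. The meter lies across its near end (mat x -160 to -75 mm); the rest (x -65 to 170 mm) is free: the side area for the bottles.
- meter: bystander: orange multimeter lying face up on the mat's near end, 76 mm (its x) by 150 mm (its y), 38 mm high. Origin: centre of its underside.
- plug_a: bystander: small upright connector saver, steel with a blue ring, 25 mm across, 24 mm high, at the left (+y) end of the tray's back row. Origin: centre of its underside.
- plug_b: bystander: the same at the right (-y) end of the tray's back row.
Not all that is in view belongs to the job. Several things have the shape of the cover; the one meant has the colours described above.

How it is judged:
By the outcome, as a careful person would: the job done as asked, in the order asked, and still so for the second after the job is handed in, with the robot touching nothing.
It also fails if it takes over 141 s, if anything falls off the work surface, if the arm or the gripper's body presses on something with over 40 N, if the wrist force passes 120 N, or if a joint passes its speed limit or range.

## Working session

There is one attempt and no reset: what is moved stays moved. The work goes in short steps, Python scripts to look and compute and a tool call to move; the robot and the scene stay as the last step left them, time stands still between calls to the robot, and variables do not carry over. Pictures are saved under pics/ and viewed, at most 14 in all, crops included, and the job is handed in when it is done.

Besides the shell and the picture viewer there is one more tool, called after "Emit:" as name(argument=value, ...), one argument or row to a line, values as JSON. jog_arm: Moves the arm, as the interface text tells. Its arguments: {"type":"object","properties":{"deltas":{"type":"array"},"grip":{"type":"number"},"squeeze":{"type":"number"}},"required":["deltas"]}

```bash
mkdir -p pics && cat > h.py <<'E'
import numpy as np, cv2
from station import arm, grab_frame
def snap(n,f):
    d=grab_frame(n); cv2.imwrite('pics/'+f,d['img'][:,:,::-1]); np.savez('pics/'+f+'.npz',**d); return d
def ray(d,u,v):
    f=240/np.tan(np.radians(float(d['vfov']))/2)
    R=np.array(d['rotation'])
    if R.shape!=(3,3):
        from scipy.spatial.transform import Rotation as Ro
        R=Ro.from_euler('xyz',R).as_matrix()
    return np.array(d['xyz']),R@np.array([(u-d['cx'])/f,(v-d['cy'])/f,1]),R,f
def atz(d,u,v,z):
    o,r,_,_=ray(d,u,v); return o+r*(z-o[2])/r[2]
def proj(d,p):
    o,_,R,f=ray(d,0,0); c=R.T@(np.array(p)-o); return c[:2]/c[2]*f+[d['cx'],d['cy']]
E
python3 - <<'E'
from h import *
for n in ('top','side','wrist'):
    d=snap(n,n+'0.png'); print(n,d['vfov'],d['cx'],d['cy'],d['xyz'],d['rotation'])
s=arm.get_state(); print(s)
E
```

```text
top 48.301453844910895 321.2272101204888 241.67168298486718 [ 0.45655498 -0.01210883  1.0189585 ] [-3.03929538  0.02354452 -1.58527456]
side 53.45832351941099 315.6992878442813 236.89460324289226 [ 0.3530849  -0.81864738  0.81650989] [-2.30901744 -0.01298276 -0.21913689]
wrist 67.17252830893288 319.0787023687523 243.18207408278394 [0.29857859 0.61075578 0.38318321] [ 2.84089845e+00 -2.05109190e-03 -1.90771727e+00]
{'t': 0.15, 'q': array([ 1.52310350e+00,  3.59225143e-01,  1.12563372e-02, -2.56939467e-04,
       -1.22409890e+00, -2.88139023e-01]), 'qd': array([-1.01863503e-03, -2.61491667e-05,  4.57229210e-04,  3.33302521e-03,
        9.88071267e-04, -4.67481087e-04]), 'joint_efforts': array([-3.74125430e-04, -5.83273566e+01,  2.93288702e+01,  7.00119406e+00,
        8.82780558e-03, -1.10315075e-04]), 'eef_pos': array([0.22232713, 0.63693445, 0.22583004]), 'ee_rot': array([ 3.14030503e+00, -1.29707396e-04, -3.35919224e-01]), 'force': array([ 0.96041761, -0.24786343, -0.34101443]), 'moment': array([-0.01223403,  0.00919378,  0.02661186]), 'gripper_force': 0.0, 'width': 0.08787095732131583}
```

View pics/top0.png

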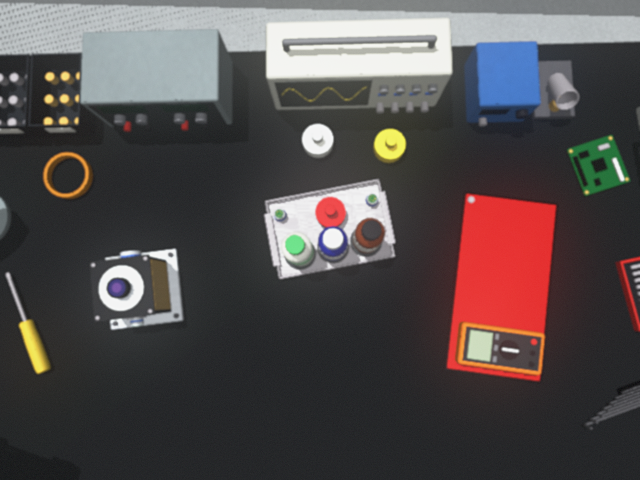

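View pics/side0.png

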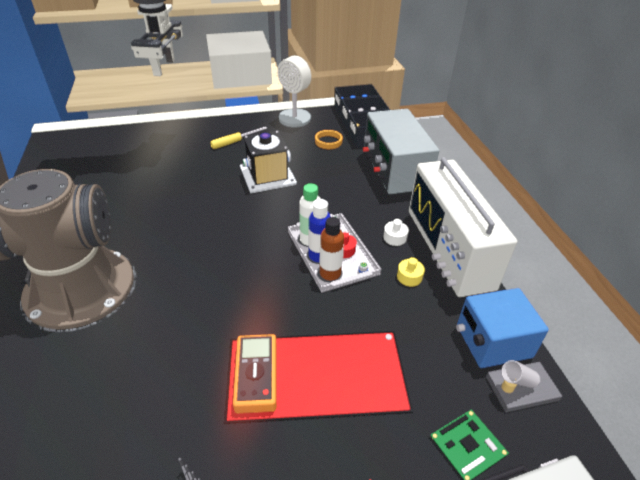

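The top view (image up = +x, right = -y) shows:
- tray at (330,228), with the white/green bottle at (296,247), blue at (332,240) and amber at (369,235)
- red cover at (331,212), camera lens at (119,288) on the +y side, and the mat with the meter on the right

Things that could be taken for the cover are the white cup (317,140), the yellow cup (390,146) and the red one in the tray (331,212). By its colour and place, the red one is meant. I'll check it in a close crop.

```bash
python3 - <<'E'
import cv2,numpy as np
i=cv2.imread('pics/top0.png')
a=cv2.resize(i[172:287,255:405],None,fx=4,fy=4,interpolation=cv2.INTER_CUBIC)
b=cv2.resize(i[240:340,80:200],None,fx=4,fy=4,interpolation=cv2.INTER_CUBIC)
cv2.imwrite('pics/c1.png',a);
cv2.imwrite('pics/c2.png',b)
E
```

```text
(no output)
```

View pics/c1.png

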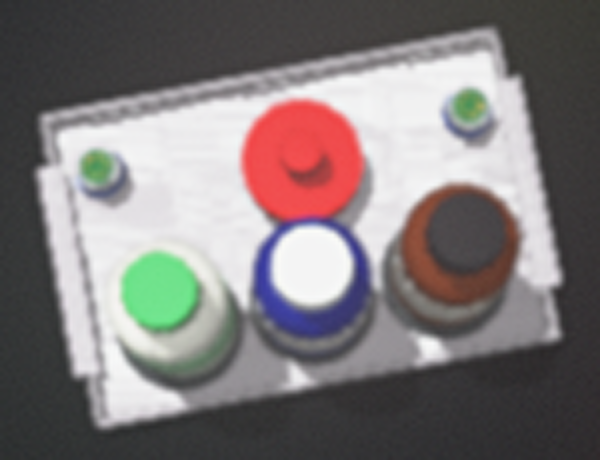

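View pics/c2.png

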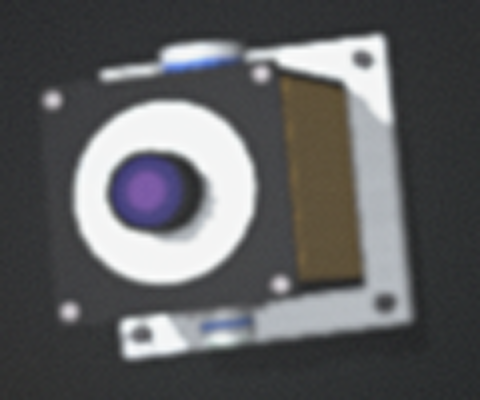

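The crops confirm the choice: the red cup with a knob (crop 303,157) stands behind the blue bottle, between the plugs at (100,170) and (468,110). The caps are at (160,291), (312,264) and (467,231), and the flange centre is at (165,191) in the second crop.

```bash
cat >> h.py <<'E'
def load(f): return dict(np.load('pics/'+f+'.npz'))
E
python3 - <<'E'
from h import *
h.x=0 if False else None
E
python3 - <<'E'
from h import *
np.set_printoptions(precision=4,suppress=True)
d=load('top0.png'); s=load('side0.png')
def c1(x,y): return 255+(x+.5)/4-.5,172+(y+.5)/4-.5
def c2(x,y): return 80+(x+.5)/4-.5,240+(y+.5)/4-.5
P={}
for n,(x,y),z in [('green',(160,291),.163),('white',(312,264),.163),('black',(467,231),.163),('knob',(303,153),.057),('coverTop',(303,159),.033),('plugL',(97,166),.027),('plugR',(468,106),.027)]+[('rim%d'%i,p,.018) for i,p in enumerate([(42,115),(497,28),(562,338),(100,428)])]:
    P[n]=atz(d,*c1(x,y),z); print(n,P[n],proj(s,P[n]))
for n,(x,y),z in [('flange',(165,191),.117),('barrel',(148,192),.135),('base0',(385,36),.003),('base1',(412,320),.003),('base2',(122,358),.003)]:
    P[n]=atz(d,*c2(x,y),z); print(n,P[n],proj(s,P[n]))
for n,p in [('m0',(466,193)),('m1',(556,203)),('m2',(540,380)),('m3',(447,370))]:
    P[n]=atz(d,*p,.003); print(n,P[n],proj(s,P[n]))
m=sum(P['m%d'%i] for i in range(4))/4; t=sum(P['rim%d'%i] for i in range(4))/4
print('mat',m,np.degrees(np.arctan2(*(P['m0']-P['m3'])[[1,0]])),np.linalg.norm(P['m0']-P['m3']))
ax=P['rim1']-P['rim0'];print('tray',t,'x axis deg',np.degrees(np.arctan2(ax[1],ax[0]))+90)
a=P['green']-P['black'];print(np.linalg.norm(a),np.degrees(np.arctan2(a[1],a[0]))-90)
a=P['plugL']-P['plugR'];print(np.linalg.norm(a),np.degrees(np.arctan2(a[1],a[0]))-90)
i=cv2.imread('pics/side0.png')
cv2.imwrite('pics/s1.png',np.vstack([cv2.resize(i[110:310,230:400],None,fx=3,fy=3,interpolation=cv2.INTER_CUBIC)]))
E
```

```text
green [0.5411 0.0496 0.163 ] [309.7297 187.1087]
white [ 0.551  -0.0117  0.163 ] [319.8719 202.7518]
black [ 0.5632 -0.0742  0.163 ] [332.1011 219.9222]
knob [ 0.6135 -0.0084  0.057 ] [344.2161 233.6014]
coverTop [ 0.6145 -0.0082  0.033 ] [344.1081 240.8726]
plugL [0.614  0.0885 0.027 ] [333.9951 217.6627]
plugR [ 0.6392 -0.0859  0.027 ] [362.9302 263.5381]
rim0 [0.6403 0.1154 0.018 ] [341.0531 212.5507]
rim1 [ 0.6781 -0.1012  0.018 ] [380.5642 268.4049]
rim2 [ 0.5302 -0.1278  0.018 ] [321.2067 286.6086]
rim3 [0.4915 0.0888 0.018 ] [287.2334 226.5501]
flange [0.4774 0.3485 0.117 ] [265.0834 140.7495]
barrel [0.4766 0.3484 0.135 ] [264.4479 135.1024]
base0 [0.5525 0.2894 0.003 ] [296.0825 183.0591]
base1 [0.4174 0.2747 0.003 ] [250.0192 191.6965]
base2 [0.4014 0.4127 0.003 ] [239.3599 165.4001]
m0 [ 0.6502 -0.2682  0.003 ] [392.2888 331.954 ]
m1 [ 0.6276 -0.4376  0.003 ] [411.5135 408.678 ]
m2 [ 0.2983 -0.389   0.003 ] [227.1794 420.2418]
m3 [ 0.3183 -0.2193  0.003 ] [230.0942 340.4658]
mat [ 0.4736 -0.3285  0.003 ] -8.386739054867332 0.33546542472187413
tray [ 0.585  -0.0062  0.018 ] x axis deg 9.89217924750126
0.12579036579539635 10.148283761705585
0.17625464632663743 8.240625029704631Traceback (most recent call last):
  File "<stdin>", line 2, in <module>
NameError: name 'h' is not defined
```

View pics/s1.png

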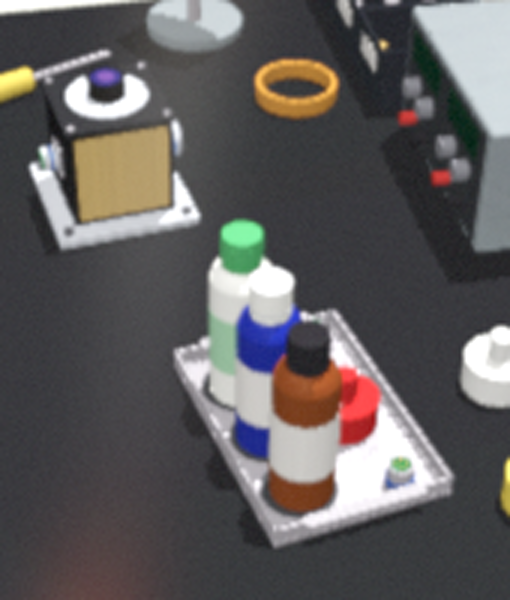

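The side crop agrees with the top measurements to about 1 px: caps at (311,187), (321,202) and (333,221), flange at (265,142). The amber, blue and white bottles are on the right, middle and left pads. I'll move now, with the fingers closing across the row (tray x).

Emit:
jog_arm(
  deltas=[
    [[0.68, 0.68, 0, 1.5], [1.36, 1.36, 0, 3], [2.04, 2.04, 0, 4.6], [2.72, 2.72, 0, 6.1], [3.4, 3.4, 0, 7.6], [4.1, 4.1, 0, 9.1], [4.8, 4.8, 0, 10.7], [5.4, 5.4, 0, 12.2]],
  ],
  grip=80,
  squeeze=30,
)

```text
t: 1.15
eef_pos: [0.4219, 0.2226, 0.2267]
ee_rot: [-3.141, 0.0, -1.405]
force: [0.8, 0.4, 0.3]
width: 0.08
gripper_force: 0.0
```

```bash
cat >> h.py <<'E'
from scipy.spatial.transform import Rotation as Ro
def to(p):
    s=arm.get_state(); R=Ro.from_euler('xyz',s['ee_rot']).as_matrix()
    return np.round(R.T@(np.array(p)-s['eef_pos'])/.06,3)
E
python3 - <<'E'
from h import *
s=arm.get_state();print(s['t'],s['eef_pos'],np.degrees(s['ee_rot']),s['q'],s['qd'],s['force'])
print(to([.5635,-.0745,.2]))
d=load('side0.png');print([atz(d,*p,0) for p in [(416,190),(470,293)]])
E
```

```text
1.15 [0.42194352 0.2225838  0.2267001 ] [-1.79986319e+02  1.29030574e-02 -8.05009915e+01] [ 8.99170568e-01  2.70714117e-02 -4.08097937e-01 -8.23969087e-06
 -1.13529884e+00 -7.33378145e-01] [-0.80760574 -0.05462628 -0.05912491  0.00138701  0.00542932 -0.23374193] [0.77742734 0.42965766 0.26483481]
[ 5.273 -1.51   0.444]
[array([0.88366197, 0.19161828, 0.        ]), array([ 0.85998351, -0.20055123,  0.        ])]
```

Emit:
jog_arm(
  deltas=[
    [[0.88, -0.25, 0.05, 0], [1.76, -0.5, 0.1, 0], [2.64, -0.75, 0.2, 0], [3.5, -1.0, 0.3, 0], [4.4, -1.26, 0.4, 0], [5.0, -1.44, 0.44, 0], [5.28, -1.52, 0.44, 0], [5.28, -1.52, 0.44, 0]],
  ],
)

```text
t: 2.15
eef_pos: [0.5652, -0.0728, 0.1998]
ee_rot: [3.141, 0.0, -1.402]
force: [-0.6, 0.6, -0.0]
width: 0.0803
gripper_force: 0.0
```

```bash
python3 - <<'E'
from h import *
s=arm.get_state();print(s['t'],s['eef_pos'],np.degrees(s['ee_rot']),s['qd'])
print(to([.5635,-.0745,.135]))
d=snap('wrist','w1.png'); print(proj(d,[.5635,-.0745,.163]),proj(d,[.551,-.0117,.163]),proj(d,[.614,-.0083,.057]))
E
```

```text
2.15 [ 0.56515238 -0.07280764  0.19976658] [ 1.79956056e+02  4.76865522e-03 -8.03390300e+01] [ 0.03194158 -0.02130277 -0.01486135 -0.0038609  -0.00157858 -0.01780217]
[0.023 0.031 1.079]
[322.91097054 274.22386059] [325.52290712 368.6476959 ] [254.10671499 288.42330858]
```

View pics/w1.png

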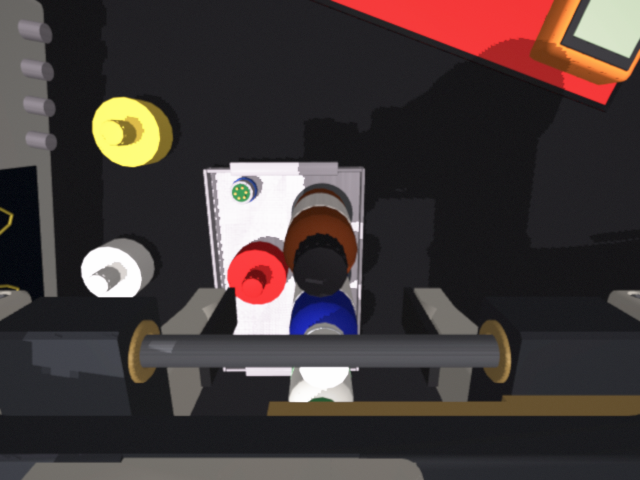

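The wrist view shows the black cap's top at about (320,270), against a predicted (323,274). It lies on the line midway between the fingers, so I can descend and grip.

Emit:
jog_arm(
  deltas=[
    [[0.02, 0.03, 0.3, 0], [0.02, 0.03, 0.6, 0], [0.02, 0.03, 0.9, 0], [0.02, 0.03, 1.08, 0], [0.02, 0.03, 1.08, 0], [0.02, 0.03, 1.08, 0]],
  ],
)

```text
t: 2.95
eef_pos: [0.564, -0.0732, 0.1362]
ee_rot: [-3.14, -0.0, -1.4]
force: [-0.6, -0.3, 0.1]
width: 0.0802
gripper_force: 0.0
```

Emit:
jog_arm(
  deltas=[
    [[0, 0, 0, 0], [0, 0, 0, 0], [0, 0, 0, 0], [0, 0, 0, 0], [0, 0, 0, 0], [0, 0, 0, 0]],
  ],
  grip=20,
)

```text
t: 3.7
eef_pos: [0.5636, -0.0736, 0.1353]
ee_rot: [3.142, -0.0, -1.4]
force: [-0.1, 0.1, 0.6]
width: 0.0313
gripper_force: 30.0
```

```bash
python3 - <<'E'
from h import *
s=arm.get_state();print(s['t'],s['eef_pos'],np.degrees(s['ee_rot']),s['qd'],s['force'],s['width'],s['gripper_force'])
print(to([.596,-.392,.20]))
E
```

```text
3.7 [ 0.56362961 -0.0736262   0.13530374] [ 1.79999658e+02 -2.90764507e-05 -8.02409509e+01] [ 0.00116436 -0.00099534  0.00138159 -0.00034499  0.00012566  0.00049151] [-0.05759545  0.05232348  0.60165836] 0.03132942590298216 29.98990684747696
[ 5.321  0.368 -1.078]
```

Emit:
jog_arm(
  deltas=[
    [[0, 0, -0.3, 0], [0, 0, -0.7, 0], [0.2, 0, -1.08, 0], [0.7, 0.05, -1.08, 0], [1.4, 0.1, -1.08, 0], [2.1, 0.15, -1.08, 0], [2.8, 0.2, -1.08, 0], [3.5, 0.25, -1.08, 0]],
  ],
)

```text
t: 4.7
eef_pos: [0.5841, -0.2843, 0.1995]
ee_rot: [3.141, 0.001, -1.401]
force: [0.8, 0.7, -2.7]
width: 0.0313
gripper_force: 30.0
```

```bash
python3 - <<'E'
from h import *
s=arm.get_state();print(s['t'],s['eef_pos'],np.degrees(s['ee_rot']),s['force'],s['width'],s['gripper_force'])
print(to([.596,-.392,.138]))
E
```

```text
4.7 [ 0.58407291 -0.28425907  0.19948322] [ 1.79945124e+02  4.32195431e-02 -8.02430304e+01] [ 0.82317918  0.68842484 -2.65194297] 0.03133543437037747 29.98738020658493
[1.804 0.107 1.023]
```

Emit:
jog_arm(
  deltas=[
    [[0.6, 0.04, 0, 0], [1.2, 0.07, 0, 0], [1.6, 0.1, 0.1, 0], [1.8, 0.12, 0.4, 0], [1.8, 0.12, 0.75, 0], [1.8, 0.12, 0.97, 0], [1.8, 0.12, 1.04, 0], [1.8, 0.12, 1.07, 0]],
  ],
)

```text
t: 5.7
eef_pos: [0.5959, -0.3905, 0.1361]
ee_rot: [-3.141, -0.0, -1.4]
force: [0.4, -0.4, -2.2]
width: 0.0316
gripper_force: 30.0
```

Emit:
jog_arm(
  deltas=[
    [[0, 0, 0.01, 0], [0, 0, 0.02, 0], [0, 0, 0.02, 0]],
  ],
)

```text
t: 6.08
eef_pos: [0.596, -0.3909, 0.1354]
ee_rot: [-3.141, -0.001, -1.4]
force: [0.5, 0.3, -0.8]
width: 0.0312
gripper_force: 30.0
```

Emit:
jog_arm(
  deltas=[
    [[0, 0, 0.01, 0], [0, 0, 0.02, 0], [0, 0, 0.02, 0]],
  ],
)

```text
t: 6.45
eef_pos: [0.5964, -0.3913, 0.1353]
ee_rot: [-3.14, -0.002, -1.4]
force: [-0.0, 1.0, 5.8]
width: 0.0313
gripper_force: 30.0
```

Emit:
jog_arm(
  deltas=[
    [[0, 0, 0, 0], [0, 0, 0, 0], [0, 0, 0, 0], [0, 0, -0.15, 0], [0, 0, -0.5, 0], [0, 0, -0.9, 0], [0, 0, -1.1, 0], [0, 0, -1.1, 0]],
  ],
  grip=70,
)

```text
t: 7.45
eef_pos: [0.5961, -0.391, 0.2007]
ee_rot: [-3.14, -0.001, -1.4]
force: [-0.8, 0.3, -1.2]
width: 0.0697
gripper_force: 0.0
```

```bash
python3 - <<'E'
from h import *
s=arm.get_state();print(s['t'],s['eef_pos'],np.degrees(s['ee_rot']),s['force'],s['width'],s['gripper_force'])
print(to([.5515,-.0117,.2]),to([.5515,-.0117,.135]))
E
```

```text
7.45 [ 0.59607574 -0.39097953  0.20071327] [-1.79897492e+02 -5.64754706e-02 -8.02418228e+01] [-0.81046923  0.29812269 -1.16932035] 0.06974499206859515 0.0
[-6.356e+00 -3.390e-01  6.000e-03] [-6.357 -0.337  1.09 ]
```

Emit:
jog_arm(
  deltas=[
    [[-0.8, -0.05, 0, 0], [-1.65, -0.1, 0, 0], [-2.55, -0.15, 0, 0], [-3.45, -0.2, 0, 0], [-4.35, -0.25, 0, 0], [-5.25, -0.3, 0, 0], [-6.1, -0.34, 0, 0], [-6.36, -0.34, 0, 0]],
  ],
)

```text
t: 8.45
eef_pos: [0.5501, -0.0089, 0.1988]
ee_rot: [3.14, 0.0, -1.398]
force: [0.1, 0.0, -0.4]
width: 0.0698
gripper_force: 0.0
```

Emit:
jog_arm(
  deltas=[
    [[0, 0, 0.1, 0], [0, 0, 0.35, 0], [0, 0, 0.7, 0], [0, 0, 1.0, 0], [0, 0, 1.09, 0], [0, 0, 1.09, 0]],
  ],
)

```text
t: 9.2
eef_pos: [0.5508, -0.0122, 0.1335]
ee_rot: [3.14, -0.0, -1.402]
force: [0.4, -0.4, 0.3]
width: 0.07
gripper_force: 0.0
```

Emit:
jog_arm(
  deltas=[
    [[0, 0, 0, 0], [0, 0, 0, 0], [0, 0, 0, 0], [0, 0, 0, 0], [0, 0, 0, 0]],
  ],
  grip=20,
)

```text
t: 9.82
eef_pos: [0.5512, -0.0111, 0.1343]
ee_rot: [-3.141, 0.0, -1.4]
force: [0.1, 1.0, 0.8]
width: 0.0318
gripper_force: 30.0
```

```bash
python3 - <<'E'
from h import *
s=arm.get_state();print(s['t'],s['eef_pos'],np.degrees(s['ee_rot']),s['force'],s['width'],s['gripper_force'])
print(to([.609,-.303,.2]))
E
```

```text
9.825 [ 0.55121322 -0.01114965  0.13434604] [-1.79971112e+02  8.82500862e-04 -8.02295055e+01] [0.09858481 0.986684   0.82441727] 0.031766033868467866 29.9986070394516
[ 4.957 -0.124 -1.094]
```

Emit:
jog_arm(
  deltas=[
    [[0, 0, -0.3, 0], [0, 0, -0.7, 0], [0.2, 0, -1.08, 0], [0.7, -0.02, -1.1, 0], [1.4, -0.04, -1.1, 0], [2.1, -0.06, -1.1, 0], [2.8, -0.08, -1.1, 0], [3.5, -0.09, -1.1, 0]],
  ],
)

```text
t: 10.82
eef_pos: [0.5919, -0.2185, 0.1997]
ee_rot: [3.141, 0.001, -1.4]
force: [1.0, -0.0, -2.0]
width: 0.0314
gripper_force: 30.0
```

Emit:
jog_arm(
  deltas=[
    [[0.6, -0.02, 0, 0], [1.1, -0.03, 0, 0], [1.4, -0.03, 0.1, 0], [1.45, -0.03, 0.4, 0], [1.45, -0.03, 0.75, 0], [1.45, -0.03, 1.0, 0], [1.45, -0.03, 1.06, 0], [1.45, -0.03, 1.09, 0]],
  ],
)

```text
t: 11.82
eef_pos: [0.6088, -0.3024, 0.1349]
ee_rot: [-3.141, -0.0, -1.4]
force: [0.1, -0.2, -2.1]
width: 0.0312
gripper_force: 30.0
```

Emit:
jog_arm(
  deltas=[
    [[0, 0, 0.01, 0], [0, 0, 0.02, 0], [0, 0, 0.02, 0]],
  ],
)

```text
t: 12.2
eef_pos: [0.609, -0.3029, 0.1344]
ee_rot: [-3.14, -0.001, -1.4]
force: [0.7, 0.6, 0.4]
width: 0.0316
gripper_force: 30.0
```

Emit:
jog_arm(
  deltas=[
    [[0, 0, 0.01, 0], [0, 0, 0.01, 0]],
  ],
)

```text
t: 12.45
eef_pos: [0.6091, -0.303, 0.1343]
ee_rot: [-3.14, -0.001, -1.4]
force: [0.1, 0.7, 5.9]
width: 0.0311
gripper_force: 30.0
```

Emit:
jog_arm(
  deltas=[
    [[0, 0, 0, 0], [0, 0, 0, 0], [0, 0, 0, 0], [0, 0, -0.15, 0], [0, 0, -0.5, 0], [0, 0, -0.9, 0], [0, 0, -1.1, 0], [0, 0, -1.1, 0]],
  ],
  grip=70,
)

```text
t: 13.45
eef_pos: [0.609, -0.3028, 0.2001]
ee_rot: [-3.14, -0.001, -1.4]
force: [0.3, -0.2, -0.3]
width: 0.0699
gripper_force: 0.0
```

```bash
python3 - <<'E'
from h import *
s=arm.get_state();print(s['t'],s['eef_pos'],np.degrees(s['ee_rot']),s['force'],s['width'],s['gripper_force'])
print(to([.5412,.0498,.2]),to([.5412,.0498,.135]))
E
```

```text
13.45 [ 0.60895524 -0.30281932  0.20006434] [-1.79891926e+02 -3.96399910e-02 -8.02388458e+01] [ 0.2636417  -0.2121903  -0.29267365] 0.06993520116954782 0.0
[-5.983e+00  1.170e-01 -3.000e-03] [-5.984  0.119  1.08 ]
```

Emit:
jog_arm(
  deltas=[
    [[-0.7, 0, 0, 0], [-1.5, 0.03, 0, 0], [-2.4, 0.05, 0, 0], [-3.3, 0.07, 0, 0], [-4.2, 0.09, 0, 0], [-5.1, 0.1, 0, 0], [-5.8, 0.12, 0, 0], [-5.98, 0.12, 0, 0]],
  ],
)

```text
t: 14.45
eef_pos: [0.5396, 0.0516, 0.1982]
ee_rot: [3.14, 0.0, -1.398]
force: [0.3, -0.0, 0.3]
width: 0.0697
gripper_force: 0.0
```

Emit:
jog_arm(
  deltas=[
    [[0, 0, 0.1, 0], [0, 0, 0.35, 0], [0, 0, 0.7, 0], [0, 0, 1.0, 0], [0, 0, 1.08, 0], [0, 0, 1.08, 0]],
  ],
)

```text
t: 15.2
eef_pos: [0.5404, 0.0488, 0.1336]
ee_rot: [3.14, -0.0, -1.402]
force: [0.4, -0.1, 0.6]
width: 0.0701
gripper_force: 0.0
```

Emit:
jog_arm(
  deltas=[
    [[0, 0, 0, 0], [0, 0, 0, 0], [0, 0, 0, 0], [0, 0, 0, 0], [0, 0, 0, 0]],
  ],
  grip=20,
)

```text
t: 15.82
eef_pos: [0.5407, 0.0498, 0.1343]
ee_rot: [-3.141, 0.0, -1.4]
force: [-0.5, 0.9, -0.3]
width: 0.0313
gripper_force: 30.0
```

```bash
python3 - <<'E'
from h import *
s=arm.get_state();print(s['t'],s['eef_pos'],np.degrees(s['ee_rot']),s['force'],s['width'],s['gripper_force'])
print(to([.493,-.331,.2]))
E
```

```text
15.825 [0.54069865 0.04975036 0.13432434] [-1.79975942e+02  3.01930300e-03 -8.02272498e+01] [-0.50419692  0.89746923 -0.26091605] 0.03132477395584199 29.95749682188034
[ 6.119  1.86  -1.096]
```

Emit:
jog_arm(
  deltas=[
    [[0, 0, -0.3, 0], [0, 0, -0.7, 0], [0.2, 0.06, -1.08, 0], [0.7, 0.2, -1.1, 0], [1.5, 0.45, -1.1, 0], [2.4, 0.75, -1.1, 0], [3.3, 1.0, -1.1, 0], [4.1, 1.25, -1.1, 0]],
  ],
)

```text
t: 16.82
eef_pos: [0.5075, -0.2071, 0.1998]
ee_rot: [3.141, 0.0, -1.401]
force: [-0.1, -0.9, -2.3]
width: 0.0315
gripper_force: 30.0
```

Emit:
jog_arm(
  deltas=[
    [[0.8, 0.24, 0, 0], [1.5, 0.46, 0, 0], [1.9, 0.58, 0.1, 0], [2.02, 0.61, 0.4, 0], [2.02, 0.61, 0.75, 0], [2.02, 0.61, 1.0, 0], [2.02, 0.61, 1.06, 0], [2.02, 0.61, 1.09, 0]],
  ],
)

```text
t: 17.82
eef_pos: [0.4932, -0.3309, 0.1349]
ee_rot: [-3.142, -0.0, -1.4]
force: [0.3, -0.8, -1.4]
width: 0.0315
gripper_force: 30.0
```

Emit:
jog_arm(
  deltas=[
    [[0, 0, 0.01, 0], [0, 0, 0.02, 0], [0, 0, 0.02, 0]],
  ],
)

```text
t: 18.2
eef_pos: [0.4933, -0.3314, 0.1343]
ee_rot: [-3.14, -0.001, -1.4]
force: [0.5, 0.4, 0.4]
width: 0.0316
gripper_force: 30.0
```

Emit:
jog_arm(
  deltas=[
    [[0, 0, 0.01, 0], [0, 0, 0.01, 0]],
  ],
)

```text
t: 18.45
eef_pos: [0.4936, -0.3316, 0.1343]
ee_rot: [-3.14, -0.001, -1.4]
force: [0.5, 1.3, 5.3]
width: 0.0315
gripper_force: 30.0
```

Emit:
jog_arm(
  deltas=[
    [[0, 0, 0, 0], [0, 0, 0, 0], [0, 0, 0, 0], [0, 0, -0.15, 0], [0, 0, -0.5, 0], [0, 0, -0.9, 0], [0, 0, -1.1, 0], [0, 0, -1.1, 0]],
  ],
  grip=70,
)

```text
t: 19.45
eef_pos: [0.4933, -0.3313, 0.1999]
ee_rot: [-3.14, -0.001, -1.4]
force: [0.0, 0.8, 0.5]
width: 0.0702
gripper_force: 0.0
```

```bash
python3 - <<'E'
from h import *
s=arm.get_state();print(s['t'],s['eef_pos'],np.degrees(s['ee_rot']),s['force'],s['width'],s['gripper_force'])
print(to([.614,-.0083,.2]))
E
```

```text
19.45 [ 0.49326978 -0.33130113  0.19990666] [-1.79898138e+02 -4.82070996e-02 -8.02402037e+01] [0.02142645 0.75953044 0.53630563] 0.07019139751139716 0.0
[-4.964e+00 -2.896e+00 -1.000e-03]
```

Emit:
jog_arm(
  deltas=[
    [[-0.6, -0.35, 0, 0], [-1.3, -0.75, 0, 0], [-2.1, -1.2, 0, 0], [-2.9, -1.7, 0, 0], [-3.7, -2.15, 0, 0], [-4.5, -2.6, 0, 0], [-4.9, -2.85, 0, 0], [-4.96, -2.9, 0, 0]],
  ],
)

```text
t: 20.45
eef_pos: [0.6138, -0.0066, 0.1975]
ee_rot: [3.14, 0.0, -1.398]
force: [-0.6, 0.2, -0.3]
width: 0.0699
gripper_force: 0.0
```

Emit:
jog_arm(
  deltas=[
    [[0, 0, 0.3, 0], [0, 0, 0.8, 0], [0, 0, 1.3, 0], [0, 0, 1.33, 0], [0, 0, 1.33, 0]],
  ],
)

```text
t: 21.08
eef_pos: [0.6141, -0.0089, 0.1198]
ee_rot: [-3.141, -0.0, -1.401]
force: [0.2, 0.0, 0.8]
width: 0.0703
gripper_force: 0.0
```

```bash
python3 - <<'E'
from h import *
s=arm.get_state();print(s['t'],s['eef_pos'],np.degrees(s['ee_rot']),s['force'],s['width'],s['gripper_force'])
print(to([.614,-.0083,.037]))
d=snap('wrist','w2.png');print(proj(d,[.614,-.0083,.057]),proj(d,[.614,-.0083,.033]))
t=snap('top','top2.png')
i=cv2.imread('pics/w2.png')[180:480,120:520]
j=cv2.imread('pics/top2.png')[180:390,400:600]
cv2.imwrite('pics/w2c.png',np.hstack([i,cv2.resize(j,(286,300),interpolation=cv2.INTER_CUBIC)]))
E
```

```text
21.075 [ 0.61413737 -0.00891293  0.11975834] [-1.79987681e+02 -2.31687028e-02 -8.02539989e+01] [0.23640972 0.01073944 0.75741873] 0.07028100801337667 0.0
[-1.100e-02  1.000e-03  1.379e+00]
[319.58925058 262.03557587] [319.53111542 250.39565204]
```

View pics/w2c.png

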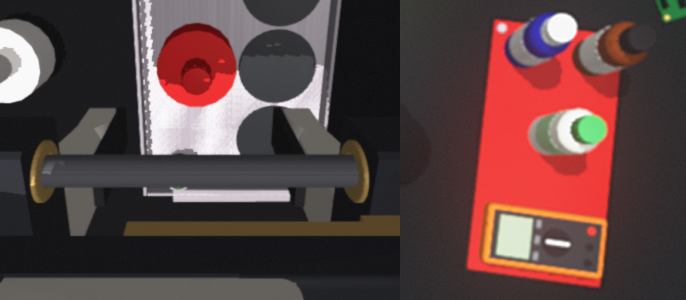

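All three bottles stand on the mat, clear of the meter. The knob is at about (316,255) in the full wrist frame. That is within about 2 mm of the prediction once I allow for the same camera bias seen at the amber cap.

Emit:
jog_arm(
  deltas=[
    [[0.02, 0, 0.3, 0], [0.02, 0, 0.7, 0], [0.02, 0, 1.1, 0], [0.02, 0, 1.3, 0], [0.02, 0, 1.37, 0], [0.02, 0, 1.37, 0], [0.02, 0, 1.37, 0]],
  ],
  squeeze=25,
)

```text
t: 22.05
eef_pos: [0.6147, -0.0094, 0.0379]
ee_rot: [-3.14, 0.0, -1.4]
force: [0.9, -0.0, -0.7]
width: 0.0698
gripper_force: 0.0
```

Emit:
jog_arm(
  deltas=[
    [[0, 0, 0, 0], [0, 0, 0, 0], [0, 0, 0, 0], [0, 0, 0, 0], [0, 0, 0, 0], [0, 0, 0, 0]],
  ],
  grip=10,
)

```text
t: 22.8
eef_pos: [0.6142, -0.0095, 0.037]
ee_rot: [-3.141, -0.0, -1.4]
force: [0.9, 0.4, 0.4]
width: 0.0191
gripper_force: 25.0
```

Emit:
jog_arm(
  deltas=[
    [[0, 0, -0.2, 0], [0, 0, -0.5, 0], [0, 0, -1.0, 0], [0, 0, -1.8, 0], [0, 0, -2.6, 0], [0, 0, -3.0, 0], [0, 0, -3.0, 0]],
  ],
)

```text
t: 23.68
eef_pos: [0.6151, -0.0094, 0.2203]
ee_rot: [-3.136, 0.0, -1.4]
force: [0.5, 1.1, -1.4]
width: 0.0193
gripper_force: 25.0
```

```bash
python3 - <<'E'
from h import *
s=arm.get_state();print(s['t'],s['eef_pos'],np.degrees(s['ee_rot']),s['force'],s['width'],s['gripper_force'])
print(to([.4775,.3488,.22]))
d=snap('wrist','w3.png'); print(proj(d,s['eef_pos']))
cv2.imwrite('pics/w3c.png',cv2.imread('pics/w3.png')[150:400,160:480])
E
```

```text
23.675 [ 0.61512379 -0.0094231   0.2202758 ] [-1.79706176e+02  1.24174588e-02 -8.02291254e+01] [ 0.53898442  1.07589624 -1.35571813] 0.019261608646600044 24.999808073043823
[-6.273  1.247 -0.   ]
[319.76827704 305.69916224]
```

View pics/w3c.png

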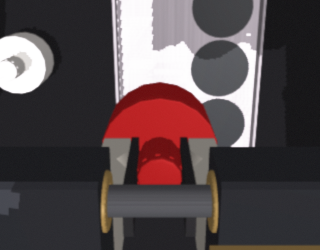

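The cover is gripped by the knob (19 mm opening) and lifted. Now I'll carry it to the lens.

Emit:
jog_arm(
  deltas=[
    [[-0.5, 0.1, 0, 0], [-1.2, 0.24, 0, 0], [-2.0, 0.4, 0, 0], [-2.8, 0.56, 0, 0], [-3.6, 0.72, 0, 0], [-4.4, 0.88, 0, 0], [-5.2, 1.03, 0, 0], [-5.9, 1.17, 0, 0]],
  ],
)

```text
t: 24.72
eef_pos: [0.4834, 0.3284, 0.2156]
ee_rot: [3.14, -0.001, -1.4]
force: [0.5, 1.1, -1.0]
width: 0.0194
gripper_force: 25.0
```

Emit:
jog_arm(
  deltas=[
    [[-0.3, 0.06, 0, 0], [-0.38, 0.08, 0, 0], [-0.38, 0.08, 0, 0], [-0.38, 0.08, 0, 0]],
  ],
)

```text
t: 25.22
eef_pos: [0.4766, 0.3481, 0.2169]
ee_rot: [3.141, -0.0, -1.402]
force: [-0.4, 0.0, -1.4]
width: 0.0196
gripper_force: 25.0
```

```bash
python3 - <<'E'
from h import *
s=arm.get_state();print(s['t'],s['eef_pos'],np.degrees(s['ee_rot']),s['force'],s['width'],s['gripper_force'])
print(to([.4775,.3488,.152]))
t=snap('top','top3.png');s=snap('side','side3.png');w=snap('wrist','w4.png')
a=cv2.resize(cv2.imread('pics/side3.png')[80:230,210:330],(320,400),interpolation=cv2.INTER_CUBIC)
b=cv2.resize(cv2.imread('pics/w4.png')[100:400,150:450],(400,400),interpolation=cv2.INTER_CUBIC)
cv2.imwrite('pics/l.png',np.hstack([a,b]))
p=proj(w,[.4775,.3488,.117]);print((p-[150,100])*400/300)
E
```

```text
25.225 [0.47662382 0.34805345 0.21687569] [ 1.79988207e+02 -1.24911660e-02 -8.03065507e+01] [-0.40622261  0.01745159 -1.36145322] 0.019587261649915595 24.99982237815857
[-0.01  -0.017  1.081]
[224.28460244 192.67695233]
```

View pics/l.png

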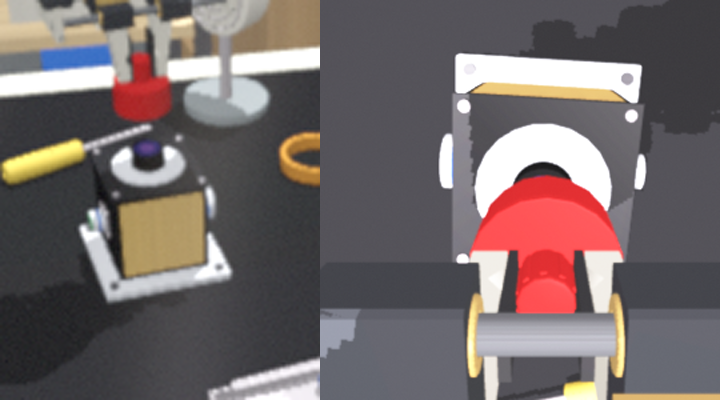

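In the wrist panel the flange centre is at about (223,190), against a predicted (224,193), and the cover is lined up above it. I'll lower it.

Emit:
jog_arm(
  deltas=[
    [[-0.01, -0.015, 0.15, 0], [-0.01, -0.015, 0.35, 0], [-0.01, -0.015, 0.55, 0], [-0.01, -0.015, 0.75, 0], [-0.01, -0.015, 0.9, 0], [-0.01, -0.015, 1.0, 0], [-0.01, -0.015, 1.04, 0], [-0.01, -0.015, 1.04, 0]],
  ],
)

```text
t: 26.38
eef_pos: [0.4771, 0.3499, 0.1547]
ee_rot: [-3.141, 0.0, -1.4]
force: [0.7, 0.3, -1.3]
width: 0.0195
gripper_force: 25.0
```

Emit:
jog_arm(
  deltas=[
    [[0, 0, 0.01, 0], [0, 0, 0.02, 0], [0, 0, 0.03, 0], [0, 0, 0.03, 0]],
  ],
)

```text
t: 26.88
eef_pos: [0.4771, 0.3498, 0.1528]
ee_rot: [-3.142, 0.0, -1.4]
force: [1.0, -0.5, -1.1]
width: 0.0194
gripper_force: 25.0
```

Emit:
jog_arm(
  deltas=[
    [[0, 0, 0.01, 0], [0, 0, 0.02, 0], [0, 0, 0.03, 0], [0, 0, 0.03, 0]],
  ],
)

```text
t: 27.38
eef_pos: [0.4771, 0.3498, 0.151]
ee_rot: [-3.142, -0.0, -1.4]
force: [-0.7, -0.1, -0.7]
width: 0.0192
gripper_force: 25.0
```

Emit:
jog_arm(
  deltas=[
    [[0, 0, 0.01, 0], [0, 0, 0.015, 0], [0, 0, 0.015, 0]],
  ],
)

```text
t: 27.75
eef_pos: [0.4771, 0.3498, 0.1509]
ee_rot: [-3.141, 0.0, -1.4]
force: [-2.9, -0.8, 6.1]
width: 0.019
gripper_force: 25.0
```

Contact came at TCP 0.151, just where the rim meets the flange. I'll release and check.

Emit:
jog_arm(
  deltas=[
    [[0, 0, 0, 0], [0, 0, 0, 0], [0, 0, 0, 0], [0, 0, -0.1, 0], [0, 0, -0.4, 0], [0, 0, -0.8, 0], [0, 0, -1.2, 0], [0, 0, -1.2, 0]],
  ],
  grip=70,
  squeeze=30,
)

```text
t: 28.75
eef_pos: [0.4779, 0.3507, 0.2246]
ee_rot: [-3.138, 0.003, -1.4]
force: [-0.7, -0.3, 0.7]
width: 0.0697
gripper_force: 0.0
```

```bash
python3 - <<'E'
from h import *
st=arm.get_state();print(st['t'],st['eef_pos'],np.degrees(st['ee_rot']),st['force'],st['width'])
print(to([.4935,-.3315,.22]))
s=snap('side','side4.png');w=snap('wrist','w5.png')
a=cv2.resize(cv2.imread('pics/side4.png')[80:230,210:330],(320,400),interpolation=cv2.INTER_CUBIC)
b=cv2.resize(cv2.imread('pics/w5.png')[100:400,150:450],(400,400),interpolation=cv2.INTER_CUBIC)
cv2.imwrite('pics/l2.png',np.hstack([a,b]))
E
```

```text
28.75 [0.47792914 0.35069761 0.22461193] [-1.79809234e+02  1.46262993e-01 -8.02251538e+01] [-0.66829833 -0.27479431  0.6875531 ] 0.06972575084132253
[11.249  1.675  0.043]
```

View pics/l2.png

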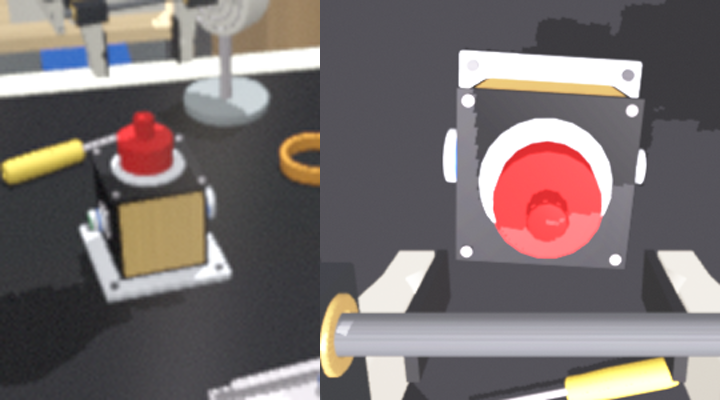

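The side panel shows the cover seated level on the flange over the lens, at about (145,150). Next I'll fetch the white bottle.

Emit:
jog_arm(
  deltas=[
    [[0.6, 0.1, 0, 0], [1.4, 0.2, 0, 0], [2.3, 0.34, 0, 0], [3.2, 0.48, 0, 0], [4.1, 0.61, 0, 0], [5.0, 0.74, 0, 0], [5.9, 0.88, 0, 0], [6.8, 1.01, 0, 0]],
  ],
)

```text
t: 29.85
eef_pos: [0.4858, -0.0643, 0.2215]
ee_rot: [3.141, 0.0, -1.4]
force: [0.7, -0.1, 0.4]
width: 0.07
gripper_force: 0.0
```

Emit:
jog_arm(
  deltas=[
    [[0.9, 0.13, 0, 0], [1.8, 0.27, 0.1, 0], [2.7, 0.4, 0.2, 0], [3.6, 0.54, 0.3, 0], [4.2, 0.63, 0.4, 0], [4.45, 0.67, 0.4, 0], [4.45, 0.67, 0.4, 0]],
  ],
)

```text
t: 30.72
eef_pos: [0.4917, -0.3329, 0.1973]
ee_rot: [3.14, 0.001, -1.402]
force: [0.1, 0.5, 0.4]
width: 0.0705
gripper_force: 0.0
```

```bash
python3 - <<'E'
from h import *
st=arm.get_state();print(st['t'],st['eef_pos'],np.degrees(st['ee_rot']),st['force'],st['width'])
print(to([.4935,-.3315,.1345]))
E
```

```text
30.725 [ 0.4917034  -0.33290477  0.19728051] [ 1.79925636e+02  3.95736701e-02 -8.03226557e+01] [0.14233151 0.45649589 0.40848747] 0.07052922379715325
[-0.017 -0.035  1.046]
```

Emit:
jog_arm(
  deltas=[
    [[-0.01, -0.02, 0.2, 0], [-0.01, -0.02, 0.5, 0], [-0.01, -0.02, 0.8, 0], [-0.01, -0.02, 1.0, 0], [-0.01, -0.02, 1.05, 0], [-0.01, -0.02, 1.05, 0], [-0.01, -0.02, 1.05, 0]],
  ],
)

```text
t: 31.6
eef_pos: [0.4937, -0.3318, 0.1357]
ee_rot: [-3.141, -0.001, -1.4]
force: [-0.3, -1.3, -0.1]
width: 0.0701
gripper_force: 0.0
```

Emit:
jog_arm(
  deltas=[
    [[0, 0, 0, 0], [0, 0, 0, 0], [0, 0, 0, 0], [0, 0, 0, 0], [0, 0, 0, 0]],
  ],
  grip=20,
)

```text
t: 32.22
eef_pos: [0.4933, -0.3317, 0.135]
ee_rot: [-3.142, -0.0, -1.4]
force: [0.3, 0.3, 0.1]
width: 0.0319
gripper_force: 30.0
```

```bash
python3 - <<'E'
from h import *
st=arm.get_state();print(st['t'],st['eef_pos'],np.degrees(st['ee_rot']),st['force'],st['width'])
print(to([.5407,.0498,.1345]))
E
```

```text
32.225 [ 0.4932943  -0.33172525  0.13503457] [-1.79995166e+02 -2.09168408e-03 -8.02412453e+01] [0.25238731 0.29377692 0.13020379] 0.03193607184572238
[-6.133 -1.856  0.009]
```

Emit:
jog_arm(
  deltas=[
    [[0, 0, -0.3, 0], [0, 0, -0.7, 0], [-0.2, -0.06, -1.08, 0], [-0.7, -0.2, -1.1, 0], [-1.5, -0.45, -1.1, 0], [-2.4, -0.73, -1.1, 0], [-3.3, -1.0, -1.1, 0], [-4.1, -1.24, -1.1, 0]],
  ],
)

```text
t: 33.22
eef_pos: [0.5244, -0.0747, 0.2008]
ee_rot: [3.141, 0.0, -1.4]
force: [0.6, -0.9, -3.4]
width: 0.0316
gripper_force: 30.0
```

Emit:
jog_arm(
  deltas=[
    [[-0.8, -0.24, 0, 0], [-1.5, -0.46, 0, 0], [-1.9, -0.58, 0, 0], [-2.03, -0.616, 0, 0], [-2.03, -0.616, 0.2, 0], [-2.03, -0.616, 0.4, 0], [-2.03, -0.616, 0.5, 0], [-2.03, -0.616, 0.5, 0]],
  ],
)

```text
t: 34.22
eef_pos: [0.5402, 0.0489, 0.1703]
ee_rot: [3.14, -0.0, -1.401]
force: [0.0, 0.5, -2.1]
width: 0.0316
gripper_force: 30.0
```

```bash
python3 - <<'E'
from h import *
st=arm.get_state();print(st['t'],st['eef_pos'],np.degrees(st['ee_rot']),st['force'],st['width'])
print(to([.5407,.0498,.135]))
E
```

```text
34.225 [0.54019763 0.04888842 0.17025802] [ 1.79913918e+02 -2.33993867e-02 -8.02923470e+01] [ 0.03708386  0.45775596 -2.14269685] 0.03157141094754106
[-0.014 -0.012  0.588]
```

Emit:
jog_arm(
  deltas=[
    [[0, 0, 0.15, 0], [0, 0, 0.35, 0], [0, 0, 0.5, 0], [0, 0, 0.57, 0], [0, 0, 0.59, 0], [0, 0, 0.6, 0], [0, 0, 0.6, 0]],
  ],
)

```text
t: 35.1
eef_pos: [0.5408, 0.0497, 0.1353]
ee_rot: [-3.141, 0.0, -1.4]
force: [-0.3, -0.4, -1.7]
width: 0.031
gripper_force: 30.0
```

Emit:
jog_arm(
  deltas=[
    [[0, 0, 0.01, 0], [0, 0, 0.02, 0], [0, 0, 0.02, 0]],
  ],
)

```text
t: 35.48
eef_pos: [0.5413, 0.0497, 0.1349]
ee_rot: [-3.14, -0.0, -1.4]
force: [-1.7, 0.2, 5.4]
width: 0.0315
gripper_force: 30.0
```

Emit:
jog_arm(
  deltas=[
    [[0, 0, 0, 0], [0, 0, 0, 0], [0, 0, 0, 0], [0, 0, -0.15, 0], [0, 0, -0.5, 0], [0, 0, -0.9, 0], [0, 0, -1.1, 0], [0, 0, -1.1, 0]],
  ],
  grip=70,
)

```text
t: 36.48
eef_pos: [0.541, 0.0499, 0.2007]
ee_rot: [-3.14, 0.001, -1.4]
force: [-0.4, 0.5, -0.4]
width: 0.0702
gripper_force: 0.0
```

```bash
python3 - <<'E'
from h import *
st=arm.get_state();print(st['t'],st['eef_pos'],np.degrees(st['ee_rot']),st['force'],st['width'])
print(to([.609,-.303,.2]))
E
```

```text
36.475 [0.54104709 0.04986438 0.20072543] [-1.79893658e+02  3.12165983e-02 -8.02400537e+01] [-0.39198635  0.52774376 -0.37632508] 0.07015545947714479
[ 5.988 -0.119  0.009]
```

Emit:
jog_arm(
  deltas=[
    [[0.7, 0, 0, 0], [1.5, -0.03, 0, 0], [2.4, -0.05, 0, 0], [3.3, -0.07, 0, 0], [4.2, -0.09, 0, 0], [5.1, -0.1, 0, 0], [5.8, -0.12, 0, 0], [5.98, -0.12, 0, 0]],
  ],
)

```text
t: 37.48
eef_pos: [0.6078, -0.305, 0.1976]
ee_rot: [3.139, 0.001, -1.403]
force: [0.4, 0.8, -1.3]
width: 0.0699
gripper_force: 0.0
```

Emit:
jog_arm(
  deltas=[
    [[0, 0, 0.1, 0], [0, 0, 0.35, 0], [0, 0, 0.7, 0], [0, 0, 1.0, 0], [0, 0, 1.08, 0], [0, 0, 1.08, 0]],
  ],
)

```text
t: 38.22
eef_pos: [0.6086, -0.3024, 0.1349]
ee_rot: [3.141, 0.0, -1.4]
force: [-0.5, 0.3, 0.1]
width: 0.0701
gripper_force: 0.0
```

Emit:
jog_arm(
  deltas=[
    [[0, 0, 0, 0], [0, 0, 0, 0], [0, 0, 0, 0], [0, 0, 0, 0], [0, 0, 0, 0]],
  ],
  grip=20,
)

```text
t: 38.85
eef_pos: [0.6087, -0.3028, 0.1352]
ee_rot: [-3.141, -0.0, -1.4]
force: [-0.4, -0.9, 0.2]
width: 0.0315
gripper_force: 30.0
```

```bash
python3 - <<'E'
from h import *
st=arm.get_state();print(st['t'],st['eef_pos'],np.degrees(st['ee_rot']),st['force'],st['width'])
print(to([.5512,-.0111,.1345]))
E
```

```text
38.85 [ 0.6087016  -0.30278768  0.13519382] [-1.79977059e+02 -9.32028579e-03 -8.02414450e+01] [-0.40057092 -0.9130837   0.23965171] 0.03145128070900243
[-4.954  0.12   0.011]
```

Emit:
jog_arm(
  deltas=[
    [[0, 0, -0.3, 0], [0, 0, -0.7, 0], [-0.2, 0, -1.08, 0], [-0.7, 0.02, -1.1, 0], [-1.4, 0.04, -1.1, 0], [-2.1, 0.06, -1.1, 0], [-2.8, 0.08, -1.1, 0], [-3.5, 0.09, -1.1, 0]],
  ],
)

```text
t: 39.85
eef_pos: [0.5673, -0.0955, 0.2023]
ee_rot: [-3.141, -0.0, -1.401]
force: [0.6, 0.7, -2.2]
width: 0.0312
gripper_force: 30.0
```

Emit:
jog_arm(
  deltas=[
    [[-0.6, 0.02, 0, 0], [-1.1, 0.03, 0, 0], [-1.35, 0.03, 0, 0], [-1.45, 0.03, 0, 0], [-1.45, 0.03, 0.2, 0], [-1.45, 0.03, 0.4, 0], [-1.45, 0.03, 0.5, 0], [-1.45, 0.03, 0.5, 0]],
  ],
)

```text
t: 40.85
eef_pos: [0.5507, -0.0118, 0.1701]
ee_rot: [3.14, -0.0, -1.401]
force: [0.2, 0.2, -3.1]
width: 0.0313
gripper_force: 30.0
```

Emit:
jog_arm(
  deltas=[
    [[0, 0, 0.15, 0], [0, 0, 0.35, 0], [0, 0, 0.5, 0], [0, 0, 0.57, 0], [0, 0, 0.59, 0], [0, 0, 0.6, 0], [0, 0, 0.6, 0]],
  ],
)

```text
t: 41.72
eef_pos: [0.5513, -0.0112, 0.1353]
ee_rot: [-3.141, 0.0, -1.4]
force: [-0.5, -0.6, -2.8]
width: 0.0315
gripper_force: 30.0
```

Emit:
jog_arm(
  deltas=[
    [[0, 0, 0.01, 0], [0, 0, 0.02, 0], [0, 0, 0.02, 0]],
  ],
)

```text
t: 42.1
eef_pos: [0.5518, -0.0112, 0.1351]
ee_rot: [-3.14, -0.0, -1.4]
force: [-0.7, 0.3, 7.3]
width: 0.0312
gripper_force: 30.0
```

Emit:
jog_arm(
  deltas=[
    [[0, 0, 0, 0], [0, 0, 0, 0], [0, 0, 0, 0], [0, 0, -0.15, 0], [0, 0, -0.5, 0], [0, 0, -0.9, 0], [0, 0, -1.1, 0], [0, 0, -1.1, 0]],
  ],
  grip=70,
)

```text
t: 43.1
eef_pos: [0.5515, -0.0111, 0.2007]
ee_rot: [-3.14, 0.0, -1.4]
force: [-0.3, 0.3, -0.4]
width: 0.0701
gripper_force: 0.0
```

```bash
python3 - <<'E'
from h import *
st=arm.get_state();print(st['t'],st['eef_pos'],np.degrees(st['ee_rot']),st['force'],st['width'])
print(to([.5964,-.3913,.2]))
E
```

```text
43.1 [ 0.55150652 -0.01109262  0.20072068] [-1.79892083e+02  1.98095568e-02 -8.02393767e+01] [-0.34004096  0.27591056 -0.3962411 ] 0.07010779975004218
[6.372 0.337 0.009]
```

Emit:
jog_arm(
  deltas=[
    [[0.8, 0.05, 0, 0], [1.65, 0.1, 0, 0], [2.55, 0.15, 0, 0], [3.45, 0.2, 0, 0], [4.35, 0.25, 0, 0], [5.25, 0.3, 0, 0], [6.1, 0.34, 0, 0], [6.37, 0.34, 0, 0]],
  ],
)

```text
t: 44.1
eef_pos: [0.5948, -0.3939, 0.1975]
ee_rot: [3.139, 0.001, -1.403]
force: [0.5, -0.1, 0.0]
width: 0.0698
gripper_force: 0.0
```

Emit:
jog_arm(
  deltas=[
    [[0, 0, 0.1, 0], [0, 0, 0.35, 0], [0, 0, 0.7, 0], [0, 0, 1.0, 0], [0, 0, 1.08, 0], [0, 0, 1.08, 0]],
  ],
)

```text
t: 44.85
eef_pos: [0.5959, -0.391, 0.1349]
ee_rot: [3.141, 0.0, -1.4]
force: [0.3, -1.1, 0.1]
width: 0.0701
gripper_force: 0.0
```

Emit:
jog_arm(
  deltas=[
    [[0, 0, 0, 0], [0, 0, 0, 0], [0, 0, 0, 0], [0, 0, 0, 0], [0, 0, 0, 0]],
  ],
  grip=20,
)

```text
t: 45.48
eef_pos: [0.596, -0.3915, 0.1352]
ee_rot: [-3.141, -0.0, -1.4]
force: [0.3, 0.2, 1.3]
width: 0.0317
gripper_force: 30.0
```

```bash
python3 - <<'E'
from h import *
st=arm.get_state();print(st['t'],st['eef_pos'],np.degrees(st['ee_rot']),st['force'],st['width'])
print(to([.5636,-.0738,.1345]))
E
```

```text
45.475 [ 0.59600747 -0.39145238  0.13523339] [-1.79969667e+02 -1.45396947e-02 -8.02411014e+01] [0.26537147 0.16587873 1.26121079] 0.03169317543140508
[-5.309 -0.365  0.011]
```

Emit:
jog_arm(
  deltas=[
    [[0, 0, -0.3, 0], [0, 0, -0.7, 0], [-0.2, 0, -1.08, 0], [-0.7, -0.05, -1.1, 0], [-1.4, -0.1, -1.1, 0], [-2.1, -0.15, -1.1, 0], [-2.9, -0.2, -1.1, 0], [-3.7, -0.25, -1.1, 0]],
  ],
)

```text
t: 46.48
eef_pos: [0.5724, -0.1681, 0.2023]
ee_rot: [-3.141, -0.0, -1.4]
force: [0.8, 0.3, -1.5]
width: 0.0313
gripper_force: 30.0
```

Emit:
jog_arm(
  deltas=[
    [[-0.7, -0.05, 0, 0], [-1.3, -0.1, 0, 0], [-1.52, -0.115, 0, 0], [-1.61, -0.115, 0, 0], [-1.61, -0.115, 0.2, 0], [-1.61, -0.115, 0.4, 0], [-1.61, -0.115, 0.5, 0], [-1.61, -0.115, 0.5, 0]],
  ],
)

```text
t: 47.48
eef_pos: [0.5629, -0.0743, 0.1701]
ee_rot: [3.14, -0.0, -1.401]
force: [-0.4, -0.5, -2.9]
width: 0.0315
gripper_force: 30.0
```

Emit:
jog_arm(
  deltas=[
    [[0, 0, 0.15, 0], [0, 0, 0.35, 0], [0, 0, 0.5, 0], [0, 0, 0.57, 0], [0, 0, 0.59, 0], [0, 0, 0.6, 0], [0, 0, 0.6, 0]],
  ],
)

```text
t: 48.35
eef_pos: [0.5636, -0.0736, 0.1353]
ee_rot: [-3.141, -0.0, -1.4]
force: [0.5, 0.3, -2.2]
width: 0.0314
gripper_force: 30.0
```

Emit:
jog_arm(
  deltas=[
    [[0, 0, 0.01, 0], [0, 0, 0.02, 0], [0, 0, 0.02, 0]],
  ],
)

```text
t: 48.72
eef_pos: [0.564, -0.0737, 0.1351]
ee_rot: [-3.14, -0.001, -1.4]
force: [-1.1, 0.0, 6.3]
width: 0.0313
gripper_force: 30.0
```

Now I'll release, rise and back off toward the mat side for a final look.

Emit:
jog_arm(
  deltas=[
    [[0, 0, 0, 0], [0, 0, 0, 0], [0, 0, 0, 0], [0, 0, -0.15, 0], [0, 0, -0.5, 0], [0, 0, -0.9, 0], [0, 0, -1.3, 0], [0, 0, -1.8, 0]],
  ],
  grip=70,
)

```text
t: 49.72
eef_pos: [0.5631, -0.0737, 0.243]
ee_rot: [3.141, -0.0, -1.4]
force: [0.7, -0.3, -0.1]
width: 0.07
gripper_force: 0.0
```

Emit:
jog_arm(
  deltas=[
    [[0.5, 0, 0, 0], [1.3, 0, 0, 0], [2.1, 0, 0, 0], [2.9, 0, 0, 0], [3.7, 0, 0, 0], [4.2, 0, 0, 0], [4.3, 0, 0, 0], [4.3, 0, 0, 0]],
  ],
)

```text
t: 50.72
eef_pos: [0.607, -0.328, 0.2419]
ee_rot: [3.141, 0.0, -1.401]
force: [-0.8, -0.3, 0.2]
width: 0.0699
gripper_force: 0.0
```

```bash
python3 - <<'E'
from h import *
st=arm.get_state();print(st['t'],st['eef_pos'],st['force'])
snap('top','top9.png');snap('side','side9.png')
i=cv2.imread('pics/top9.png');j=cv2.imread('pics/side9.png')
a=cv2.resize(i[172:287,255:405],(600,460),interpolation=cv2.INTER_CUBIC)[:, :]
b=cv2.resize(j[110:310,230:400],(391,460),interpolation=cv2.INTER_CUBIC)
cv2.imwrite('pics/fin.png',cv2.resize(np.hstack([a,b]),(800,371)))
E
```

```text
50.725 [ 0.606964   -0.32803697  0.24191164] [-0.76321115 -0.30144541  0.24289174]
```

View pics/fin.png

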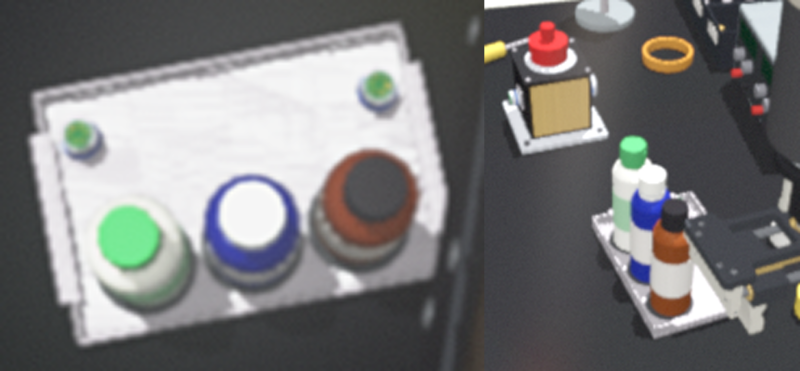

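All three bottles stand on their own pads, with caps at (130,237), (252,214) and (377,188), matching the start picture. The plugs are unmoved and the cover is seated on the lens. I'll hand it in.

```bash
python3 -c "
from station import arm
print(arm.job_done())"
```

```text
the job is handed in; nothing more can be done
None
```

The job is done and handed in at about 51 s: the red cover is seated over the lens, all three bottles are upright on their own pads, and the meter and connector savers were not touched.

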